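# Open the child-resistant cement jar on the snow globe shelf

## Task

Open the amber jar of figurine cement: its child-resistant cap must be pressed down and, while held down, turned anticlockwise until you feel it come up against its stop, firmly but without forcing it. Lift the cap straight off and set it gently, right way up, fully on the round cork coaster. Leave the reindeer, cottage, fir tree and glass dome as they stand.

Things in the scene. Friction and masses are not known exactly. Their poses are not given: they have to be found in the camera images.
- cap_center (a point): Centre (half-way up) of the round white cap with a red spot on top: 50 mm in diameter, 30 mm high, 30 to 65 g, ribbed upright sides, all of which can be gripped; hollow below (skirt wall 3 mm, ceiling 22 mm above its lower edge). z points up out of its top. Its x axis says nothing about where the catches are.
- cap: The same cap; origin at the centre of its lower edge, 15 mm below cap_center.
- jar: Amber glass jar fixed upright in a maple block 92 x 92 mm and 30 mm high; it cannot move or turn. Origin under the block's centre, on the table. The jar is 68 mm wide up to 46 mm high, its shoulder ends 56 mm up; above it is a neck with catch ring, 41 mm wide, under the cap. The cap's lower edge starts 78 mm up, its top 108 mm up.
- neck_top (a point): Centre of the top of the neck, 92 mm above the jar's underside, hidden by the cap. A spring-loaded seal here pushes the cap up. The spring takes 6 N to start and 1.5 N more per mm; the cap's three inner lugs pass the catches from 3.5 mm down (about 12 N; 14 to 16 N of press is right) and the cap bottoms at 8 mm. More than 35 N between cap and jar counts as forcing.
- catches (a point): On the jar's axis, 80 mm up, where the hidden catches are. Not pressed, the cap turns loosely, then catches. Pressed, it turns anticlockwise seen from above to a stop that yields 1 degree per 0.05 N m; there, and up to 7 degrees before, it lifts off. The way to the stop differs, 40 to 90 degrees; no pose tells it: feel it (0.2 N m is plenty; free turning takes under 0.1).
- coaster_top (a point): Centre of the upper face of the round cork coaster, 110 mm in diameter, 6 mm thick, fixed on the table.
- reindeer: White ceramic reindeer with gilt antlers on a round foot, loose, 75 mm long, 102 mm high; origin under its foot.
- cottage: Tiny resin cottage with a red roof, loose, 62 x 60 mm, 64 mm high; origin under its centre.
- fir: Grey pewter fir tree, loose, 48 mm wide, 87 mm high; origin under its foot.
- dome: Clear glass dome on a dark wooden foot, loose, 68 mm wide, 70 mm high; origin under its foot.
Mind the look-alikes: they are no part of the job. Of the things that look like the cap, the middle-sized one is meant.

How it is judged:
On the way:
1. the cap is off, clear above the neck and upright (z of cap in the frame of jar above 0.105 m and angle between cap_center's own z axis and vertical below 0.35 rad), for 0.1 s.
At the end, for the whole second after the job is handed in: The cap stands right way up (within 0.1 rad) flat on the coaster (height within 4 mm), its centre within 30 mm of the coaster's centre, at rest and released (horizontal distance between cap and coaster_top below 0.03 m and z of cap in the frame of coaster_top between -0.004 and 0.004 m and angle between cap_center's own z axis and vertical below 0.1 rad and z of cap_center in the frame of coaster_top above 0.01 m and linear speed of cap below 0.02 m/s and contact force between the fingers and cap below 0.05 N); the robot touches nothing.
It fails at once if the reindeer, cottage, fir tree or dome is shoved more than 15 mm or tipped (distance of any of reindeer, cottage, fir, dome from where it was at the start of the episode above 0.015 m or angle between any of reindeer, cottage, fir, dome's own z axis and vertical above 0.3 rad).
It fails at once if the cap is forced: more than 35 N between cap and jar (contact force between cap and jar above 35 N).
It fails at once if the cap is let fall (moving faster than 0.5 m/s with no finger on it) (contact force between the fingers and cap below 0.02 N and linear speed of cap above 0.5 m/s).
It also fails if it takes over 72 s, if anything falls off the work surface, if the arm or the gripper's body presses on something with over 40 N, if the wrist force passes 120 N, or if a joint passes its speed limit or range.

## Robot

A 7-joint arm with a two-finger parallel gripper is mounted at the origin on the work surface. World frame = base frame: x ahead of the robot, y to its left, z up, the work surface at z = 0. Lengths are in m, angles in rad, forces in N, time in s.
With the tool pointing down it reaches from about 0.375 to 0.925 m from the base axis. Payload 3.1 kg.
Tool frame: the origin (TCP) lies on the centre line of the jaws, within the pads' length; the fingertips stand 19 mm ahead of it and the grasp point (between the pads) is the TCP; z points along the fingers, y is the direction in which the jaws open and shut (so a half turn about z gives the same grasp; the last joint's range is limited). The gripper opens to 85 mm and grips with 20 to 120 N. Pads are 22 mm wide; open, the fingers measure 114 mm over their backs; the gripper's body (76 mm by 85 mm) begins 54 mm behind the grasp point. The pads swing forward as they close: fully open they stand 13 mm farther back than shut.
Start: joints at [-1.211, 0.383, 0.044, 1.598, -0.018, 1.161, -0.05], TCP at [0.287, 0.583, 0.223] pointing down, gripper open.
Joint ranges: [-2.61, 2.61], [-0.41, 2.15], [-1.48, 1.57], [0, 2.5], [-1.57, 4.71], [0.05, 1.97], [-2.85, 2.85]. Speed limits (rad/s): [2.79, 2.79, 3.14, 3.14, 3.14, 3.14, 3.14].

## Interface

Orientations are given as a unit quaternion [w, x, y, z].
In Python, from bench import status, imaging, job gives the robot as it stands.
- The arm moves only by the shell command python3 -m handwheel 'ROWS' [FORCE]. ROWS is JSON, a list of rows, each an object with "angular": the turn, a rotation vector about the tool's x, y, z in degrees, a list of three; "xyz": the shift along the tool's x, y, z in cm, a list of three; "gripper": the gripper's target within -1 to 1 (shut at 1, half-way at 0, fully open at -1). In form: [{"angular": [ax, ay, az], "xyz": [tx, ty, tz], "gripper": gripper}, ...]. A call has 1 to 12 rows; each row is the pose to reach, as a shift and turn from the pose commanded when the call began, along the tool's axes at that moment; what a row does not reach only later rows make up. A row lasts 1/8 s, in which the tool goes at most 62.5 mm and 10.7 degrees, less where a joint would pass 70% of its speed; a pose out of reach is approached as far as the arm can. A call with a gripper value outside its range is refused whole. The fingers move at their own pace and stop on an object; FORCE is the grip in N (left out, the last holds). Time passes only in rows, so rows that repeat a pose let the fingers close. It gives the time, the measured TCP pose, the force and the opening at its end, in the units of the state.
- status.sense(): the state, without advancing time (a new reading comes with each control period).
- imaging.get_image(name): name is "scene" or "top" or "wrist"; returns a dict with "frame" (384x512x3 uint8, red, green, blue), "vertical_fov" (degrees; the focal length in pixels is half the picture's height over the tangent of half this angle, whatever the lens; pixels are square), "cx", "cy" (the principal point, pixels), "R" (3x3) and "t" (3): a world point X has camera coordinates R X + t. Camera axes: x right, y down, z forward; pixel columns grow to the right and rows downward; lengths in m; the calibration is good to about 2 mm. A picture is of the moment at which its call begins. There is no depth.
- job.sign_off(): hands the job in, once; it reports no verdict.
The state is a dict: "time": time; "qpos": joint angles; "qvel": joint speeds; "tau": joint torques, N m; "tool_pos": TCP position; "tool_rot": TCP orientation; "force": force on the tool from outside, world axes, zero at the start; "moment": the same for the moment, N m; "finger_gap": finger opening in m.
Only numpy, scipy, OpenCV 4.12 (cv2) and the standard library are available. Lean on these libraries where they do the work, as an engineer would, in place of code of your own. Each camera call takes 0.05 s, during which the arm holds its last target. There are 200 camera calls.

## Working session

There is one attempt and no reset: what is moved stays moved. The work goes in short steps, Python scripts to look and compute and a shell command to move; the robot and the scene stay as the last step left them, time stands still between calls to the robot, and variables do not carry over. Pictures are saved under pics/ and viewed, and the job is handed in when it is done.

```bash
mkdir -p pics
python3 - <<'E'
from bench import status, imaging
import cv2
for n in("scene","top"):
    d=imaging.get_image(n); cv2.imwrite(f"pics/{n}0.png",d["frame"][:,:,::-1]); print(n,d["vertical_fov"],d["cx"],d["cy"],d["R"],d["t"])
s=status.sense(); print({k:s[k] for k in("time","tool_pos","tool_rot","force","moment","finger_gap")})
E
```

```text
scene 48.11060111546051 249.81640117844748 191.56270041822657 [[-0.8358753   0.54883638 -0.00954533]
 [ 0.37552067  0.55905991 -0.73921326]
 [-0.40037071 -0.62147457 -0.67340378]] [ 0.48659948 -0.17187822  1.51410036]
top 55.289255534920294 257.9652477675855 191.81843360354134 [[-0.02429067 -0.99963988 -0.01140504]
 [-0.98816785  0.02573699 -0.15120156]
 [ 0.15144065  0.0075973  -0.98843716]] [0.01512551 0.57569066 0.98386029]
{'time': 0.1, 'tool_pos': array([0.28691412, 0.58225136, 0.22167748]), 'tool_rot': array([-2.14968985e-04,  2.26905684e-01,  9.73915960e-01, -1.21172649e-03]), 'force': array([ 0.27204696, -0.79904272, -0.48497725]), 'moment': array([-0.0091682 ,  0.00413529,  0.06585791]), 'finger_gap': 0.08511603293267006}
```

View pics/scene0.png

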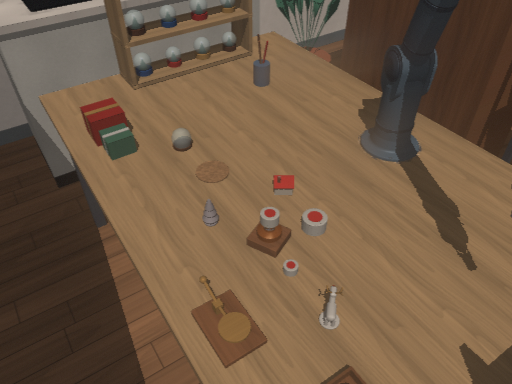

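View pics/top0.png

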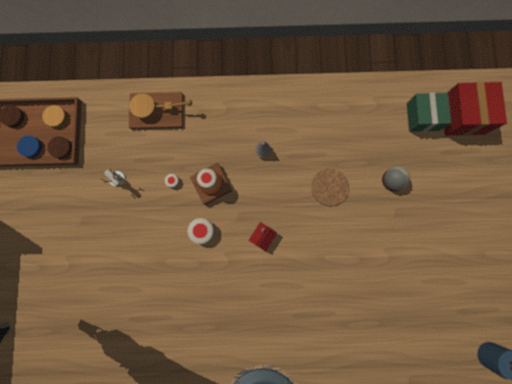

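The scene view has the jar and capped top at about (270,215), the coaster at (212,172), a large look-alike at (314,220) and a small one at (290,268). The top view has the cap at (207,178), coaster at (331,187), large cap at (201,231), small cap at (172,181), fir at (264,151), cottage at (263,237), dome at (397,180) and reindeer at (117,178).

```bash
cat > h.py <<'E'
import numpy as np, cv2
from bench import status, imaging
def cam(n,save=None):
    d=imaging.get_image(n)
    if save: cv2.imwrite(f"pics/{save}.png",d["frame"][:,:,::-1])
    return d
def ray(d,u,v):
    f=d["frame"].shape[0]/2/np.tan(np.radians(d["vertical_fov"])/2)
    R=np.array(d["R"]);c=-R.T@np.array(d["t"])
    return c,R.T@np.array([(u-d["cx"])/f,(v-d["cy"])/f,1])
def onz(d,u,v,z):
    c,r=ray(d,u,v); return c+r*(z-c[2])/r[2]
def tri(d1,p1,d2,p2):
    c1,r1=ray(d1,*p1);c2,r2=ray(d2,*p2)
    s=np.linalg.lstsq(np.stack([r1,-r2],1),c2-c1,rcond=None)[0]
    a,b=c1+s[0]*r1,c2+s[1]*r2
    return (a+b)/2,np.linalg.norm(a-b)
def reds(d,lo=20):
    h=cv2.cvtColor(d["frame"],cv2.COLOR_RGB2HSV)
    m=(((h[...,0]<6)|(h[...,0]>172))&(h[...,1]>150)&(h[...,2]>90)).astype(np.uint8)
    n,l,s,c=cv2.connectedComponentsWithStats(m)
    return [(c[i].round(1),s[i,2:].tolist()) for i in range(1,n) if s[i,4]>=lo]
E
python3 - <<'E'
from h import *
np.set_printoptions(precision=4,suppress=True)
t=cam("top");s=cam("scene")
for n,d in(("top",t),("scene",s)):
    print(n,[(list(c),w) for c,w in reds(d)])
P=min(reds(t),key=lambda r:np.hypot(*(r[0]-[207,178])))[0];Q=min(reds(s),key=lambda r:np.hypot(*(r[0]-[270,213])))[0]
print("cap",tri(t,P,s,Q),onz(t,*P,.108),onz(s,*Q,.108))
print("coaster",onz(t,331,187,.006),onz(s,212,172,.006))
for k,p,z in(("fir",(264,151),.04),("cot",(263,237),.06),("dome",(397,180),.05),("deer",(117,178),.05),("big",(201,231),.04),("small",(172,181),.02)): print(k,onz(t,*p,z))
# block edges: print jar block crop upscaled
cv2.imwrite("pics/jar1.png",cv2.resize(t["frame"][130:260,90:290,::-1],None,fx=4,fy=4,interpolation=cv2.INTER_CUBIC))
E
```

```text
top [([np.float64(468.7), np.float64(103.3)], [23, 42, 754]), ([np.float64(495.2), np.float64(102.7)], [22, 42, 688]), ([np.float64(205.8), np.float64(177.4)], [9, 10, 70]), ([np.float64(170.8), np.float64(179.8)], [6, 6, 28]), ([np.float64(258.7), np.float64(234.2)], [21, 23, 230]), ([np.float64(199.6), np.float64(230.3)], [14, 13, 142])]
scene [([np.float64(198.5), np.float64(16.7)], [14, 9, 64]), ([np.float64(174.0), np.float64(63.8)], [12, 7, 51]), ([np.float64(97.2), np.float64(104.7)], [36, 15, 208]), ([np.float64(105.7), np.float64(120.2)], [40, 40, 641]), ([np.float64(283.8), np.float64(181.7)], [20, 14, 262]), ([np.float64(269.4), np.float64(212.6)], [10, 8, 64]), ([np.float64(314.6), np.float64(216.2)], [14, 11, 113]), ([np.float64(290.4), np.float64(264.6)], [8, 6, 42])]
cap (array([0.6092, 0.1369, 0.1067]), np.float64(0.0016940878487908698)) [0.6083 0.1372 0.108 ] [0.6106 0.1374 0.108 ]
coaster [ 0.5903 -0.2117  0.006 ] [ 0.5977 -0.1996  0.006 ]
fir [ 0.6942 -0.0195  0.04  ]
cot [ 0.4493 -0.0101  0.06  ]
dome [ 0.5982 -0.3878  0.05  ]
deer [0.6246 0.3964 0.05  ]
big [0.4707 0.1613 0.04  ]
small [0.6176 0.2485 0.02  ]
```

View pics/jar1.png

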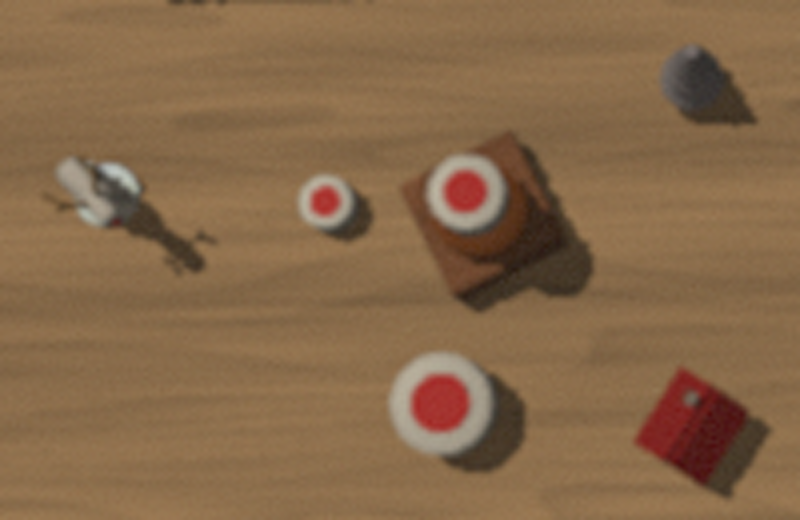

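```bash
python3 -m handwheel '[{"angular":[0,0,0],"xyz":[-4.9,-2.6,0],"gripper":-1},{"angular":[0,0,0],"xyz":[-9.7,-5.2,0],"gripper":-1},{"angular":[0,0,0],"xyz":[-14.6,-7.7,0],"gripper":-1},{"angular":[0,0,0],"xyz":[-19.4,-10.3,0],"gripper":-1},{"angular":[0,0,0],"xyz":[-24.3,-12.9,0],"gripper":-1},{"angular":[0,0,0],"xyz":[-29.2,-15.5,0],"gripper":-1},{"angular":[0,0,0],"xyz":[-34,-18.1,0],"gripper":-1},{"angular":[0,0,0],"xyz":[-38.9,-20.6,0],"gripper":-1},{"angular":[0,0,0],"xyz":[-43.7,-23.2,0],"gripper":-1},{"angular":[0,0,0],"xyz":[-48.6,-25.8,0],"gripper":-1},{"angular":[0,0,0],"xyz":[-48.6,-25.8,0],"gripper":-1},{"angular":[0,0,0],"xyz":[-48.6,-25.8,0],"gripper":-1}]' 60
cat > look.py <<'E'
import sys
from h import *
np.set_printoptions(precision=4,suppress=True)
w=cam("wrist",sys.argv[1]); s=status.sense()
print("q",np.array(s["qpos"]),"tool",s["tool_pos"],s["tool_rot"],"F",s["force"],"M",s["moment"],s["finger_gap"],s["time"])
c,r=ray(w,w["cx"],w["cy"]);print("cam",c,r)
z=float(sys.argv[2])
for p,b in reds(w,60): print(p,b,onz(w,*p,z))
E
python3 look.py w1 0.108
```

```text
time: 1.7
tool_pos: [0.6088, 0.1372, 0.2225]
tool_rot: [-0.001, 0.227, 0.974, 0.0]
force: [-0.3, 0.6, -0.8]
finger_gap: 0.0856
q [-0.543   0.3427  0.3147  1.6756 -0.1161  1.1424  0.918 ] tool [0.6084 0.1386 0.2225] [-0.0007  0.2259  0.9741  0.0004] F [-0.4164  0.8344 -0.2038] M [ 0.0334 -0.0327 -0.0758] 0.08576663073623689 1.75
cam [0.5478 0.1669 0.3725] [ 0.241  -0.1196 -0.9631]
[224.   57.2] [35, 39, 1087] [0.4889 0.1627 0.108 ]
[ 92.6 110.2] [48, 56, 2300] [0.4739 0.0285 0.108 ]
[337.7 140.3] [16, 16, 199] [0.604  0.2276 0.108 ]
[254.6 186. ] [28, 27, 581] [0.6094 0.1338 0.108 ]
```

View pics/w1.png

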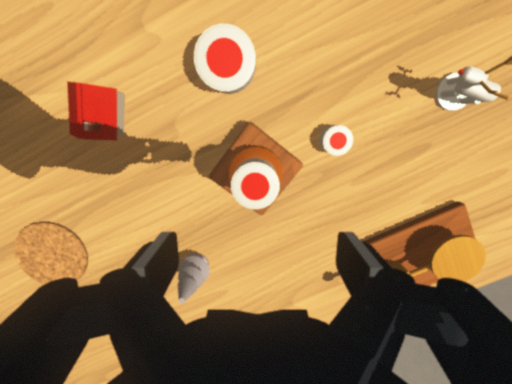

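The wrist view has the cap spot at (255,186), centred between the fingers (158 and 355). All views agree to about 3 mm, so I'll descend and take the cap.

```bash
python3 -m handwheel '[{"angular":[0,0,0],"xyz":[-0.1,-0.15,3],"gripper":-1},{"angular":[0,0,0],"xyz":[-0.1,-0.15,6],"gripper":-1},{"angular":[0,0,0],"xyz":[-0.1,-0.15,9],"gripper":-1},{"angular":[0,0,0],"xyz":[-0.1,-0.15,11],"gripper":-1},{"angular":[0,0,0],"xyz":[-0.1,-0.15,12.1],"gripper":-1},{"angular":[0,0,0],"xyz":[-0.1,-0.15,12.1],"gripper":-1},{"angular":[0,0,0],"xyz":[-0.1,-0.15,12.1],"gripper":-1}]' 30
python3 look.py w2 0.108
```

```text
time: 2.62
tool_pos: [0.6105, 0.1353, 0.1032]
tool_rot: [0.001, 0.227, 0.974, 0.001]
force: [-0.1, -0.1, 0.4]
finger_gap: 0.0854
q [-0.5151  0.4732  0.2909  1.7679 -0.165   0.9217  0.9583] tool [0.6106 0.1353 0.1033] [0.0011 0.2269 0.9739 0.0006] F [-0.2901  0.2255  0.8215] M [ 0.0086  0.0155 -0.059 ] 0.08515290479866737 2.675
cam [0.549  0.165  0.2529] [ 0.2443 -0.1194 -0.9623]
[205.   22.1] [58, 50, 2478] [0.4996 0.1618 0.108 ]
[ 20.4 107.4] [43, 86, 3180] [0.4913 0.0564 0.108 ]
[379.4 149.5] [24, 24, 466] [0.5949 0.2169 0.108 ]
[254.8 232.8] [49, 46, 1750] [0.6091 0.1342 0.108 ]
```

View pics/w2.png

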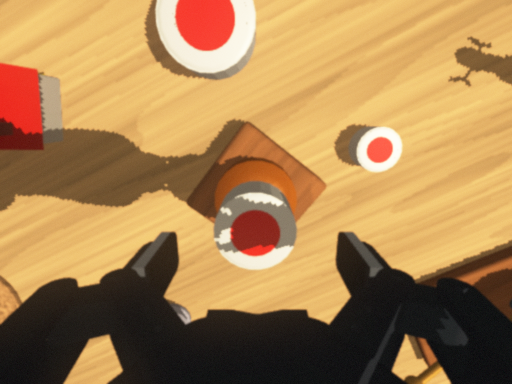

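Cap spot at (255,233), midway between the fingers; centred within about 1 mm. Closing.

```bash
python3 -m handwheel '[{"angular":[0,0,0],"xyz":[0.05,0,0.1],"gripper":0},{"angular":[0,0,0],"xyz":[0.05,0,0.1],"gripper":0.3},{"angular":[0,0,0],"xyz":[0.05,0,0.1],"gripper":1},{"angular":[0,0,0],"xyz":[0.05,0,0.1],"gripper":1},{"angular":[0,0,0],"xyz":[0.05,0,0.1],"gripper":1},{"angular":[0,0,0],"xyz":[0.05,0,0.1],"gripper":1},{"angular":[0,0,0],"xyz":[0.05,0,0.1],"gripper":1},{"angular":[0,0,0],"xyz":[0.05,0,0.1],"gripper":1}]' 60
python3 look.py w3 0.108
```

```text
time: 3.68
tool_pos: [0.609, 0.1353, 0.101]
tool_rot: [-0.0, 0.227, 0.974, -0.0]
force: [0.8, 0.0, 0.1]
finger_gap: 0.0002
q [-0.5154  0.4751  0.2902  1.771  -0.1653  0.9193  0.958 ] tool [0.609  0.1353 0.1009] [-0.      0.2269  0.9739 -0.    ] F [ 0.1038 -0.0273 -0.9247] M [ 0.047   0.0157 -0.0421] 0.00023747920182292726 3.725
cam [0.5479 0.1651 0.2508] [ 0.2421 -0.1201 -0.9628]
[205.7  22.9] [59, 52, 2576] [0.4992 0.1619 0.108 ]
[ 20.1 109.4] [43, 86, 3181] [0.4913 0.057  0.108 ]
[381.3 151.5] [24, 24, 458] [0.5942 0.2166 0.108 ]
[255.  222.2] [48, 21, 391] [0.6008 0.1377 0.108 ]
```

View pics/w3.png

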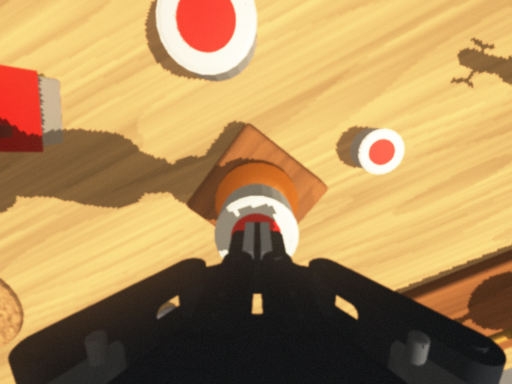

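The jaws closed to zero with no force, and the pads at (257,240) cover the cap, so something is off in height. Checking against the cameras.

Run:
```python
from h import *
np.set_printoptions(precision=4,suppress=True)
w=cam("wrist");f=192/np.tan(np.radians(w["vertical_fov"])/2);print("f",f,w["cx"],w["cy"],"dist by 50mm/82px",f*50/82)
R=np.array(w["R"]);t=np.array(w["t"])
for z in(.082,.101,.12,.14):
    X=R@np.array([.609,.1353,z])+t;print(z,X[:2]/X[2]*f+[w["cx"],w["cy"]])
s=cam("scene");cv2.imwrite("pics/s4.png",cv2.resize(s["frame"][140:290,170:350,::-1],None,fx=4,fy=4,interpolation=cv2.INTER_CUBIC))
R=np.array(s["R"]);t=np.array(s["t"]);f=192/np.tan(np.radians(s["vertical_fov"])/2)
for z in(.082,.101,.12,.15):
    X=R@np.array([.609,.1353,z])+t;print("scene crop px",z,4*(X[:2]/X[2]*f+[s["cx"],s["cy"]]-[170,140]))
```

```text
f 265.6453939321978 256.8336665546327 189.77654090837154 dist by 50mm/82px 161.978898739145
0.082 [257.5347 218.9169]
0.101 [257.5978 230.5838]
0.12 [257.6768 245.2084]
0.14 [257.785  265.2247]
scene crop px 0.082 [396.8892 315.536 ]
scene crop px 0.101 [397.4983 295.176 ]
scene crop px 0.12 [398.1216 274.3447]
scene crop px 0.15 [399.1356 240.453 ]
```

View pics/s4.png

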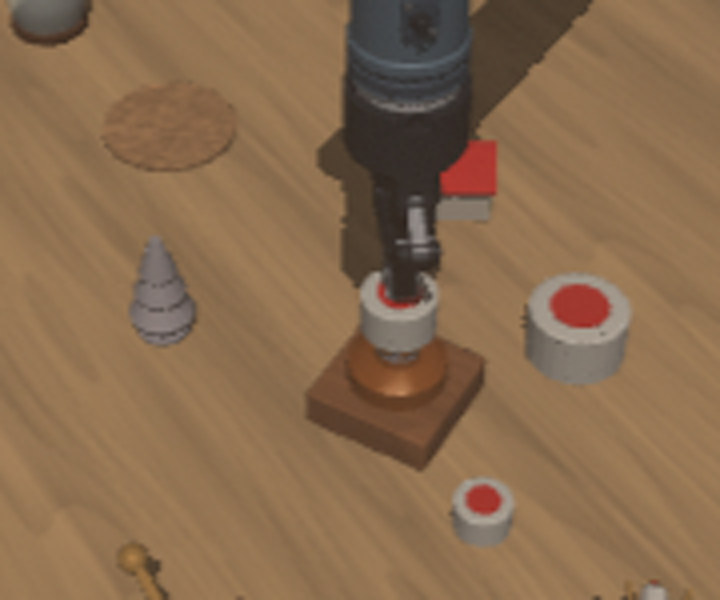

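Run:
```python
from h import *
import cv2
a=cv2.imread("pics/w3.png")[150:290,170:350];cv2.imwrite("pics/w3z.png",cv2.resize(a,None,fx=4,fy=4,interpolation=cv2.INTER_CUBIC))
```

```text
(no output)
```

View pics/w3z.png

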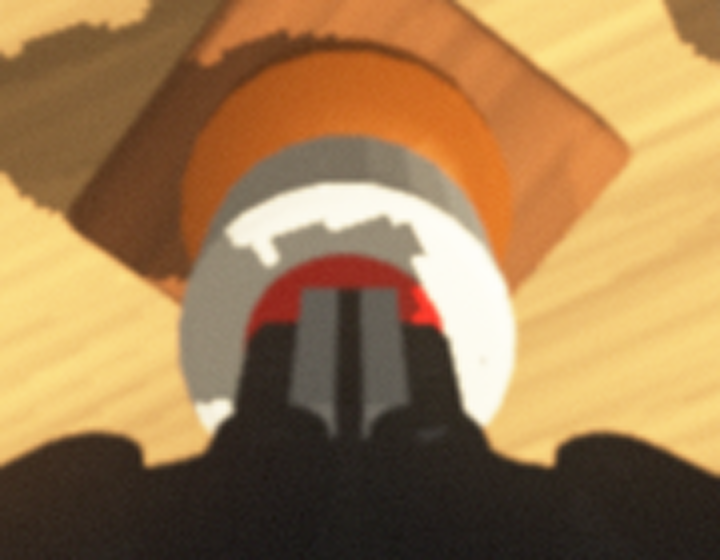

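The pads look to be above the cap top, not beside it. I'll lift slowly with the jaws shut, watching the force, and measure where the fingertips really are.

```bash
python3 -m handwheel '[{"angular":[0,0,0],"xyz":[0,0,-0.2],"gripper":1},{"angular":[0,0,0],"xyz":[0,0,-0.3],"gripper":1}]'
```

```text
time: 4.08
tool_pos: [0.6091, 0.1353, 0.1042]
tool_rot: [0.0, 0.227, 0.974, 0.0]
force: [-0.6, -0.4, -0.4]
finger_gap: -0.0002
```

```bash
python3 -m handwheel '[{"angular":[0,0,0],"xyz":[0,0,-2],"gripper":1},{"angular":[0,0,0],"xyz":[0,0,-4],"gripper":1},{"angular":[0,0,0],"xyz":[0,0,-4.7],"gripper":1},{"angular":[0,0,0],"xyz":[0,0,-4.7],"gripper":1}]'
python3 - <<'E'
from h import *
np.set_printoptions(precision=4,suppress=True)
P=np.array(status.sense()["tool_pos"]);print(P)
s=cam("scene");w=cam("wrist")
for d,n,(u,v,k) in((s,"s5",(210,140,6)),(w,"w5",(170,150,4))):
    a=d["frame"][v:v+(100 if n=="s5" else 140),u:u+(120 if n=="s5" else 180),::-1]
    cv2.imwrite(f"pics/{n}.png",cv2.resize(a,None,fx=k,fy=k,interpolation=cv2.INTER_CUBIC))
    R=np.array(d["R"]);t=np.array(d["t"]);f=192/np.tan(np.radians(d["vertical_fov"])/2)
    for dz in(-.019,0,.019,.04):
        X=R@(P+[0,0,dz])+t;print(n,dz,k*(X[:2]/X[2]*f+[d["cx"],d["cy"]]-[u,v]))
E
```

```text
time: 4.58
tool_pos: [0.6099, 0.1355, 0.1525]
tool_rot: [0.001, 0.227, 0.974, 0.001]
force: [-0.2, -0.3, 0.5]
finger_gap: -0.0004
[0.6099 0.1355 0.1525]
s5 -0.019 [356.4655 389.9308]
s5 0 [357.4223 357.4134]
s5 0.019 [358.402  324.1184]
s5 0.04 [359.5124 286.3801]
w5 -0.019 [352.7416 281.3212]
w5 0 [353.3725 328.9135]
w5 0.019 [354.1643 388.6367]
w5 0.04 [355.3127 475.2612]
```

View pics/s5.png

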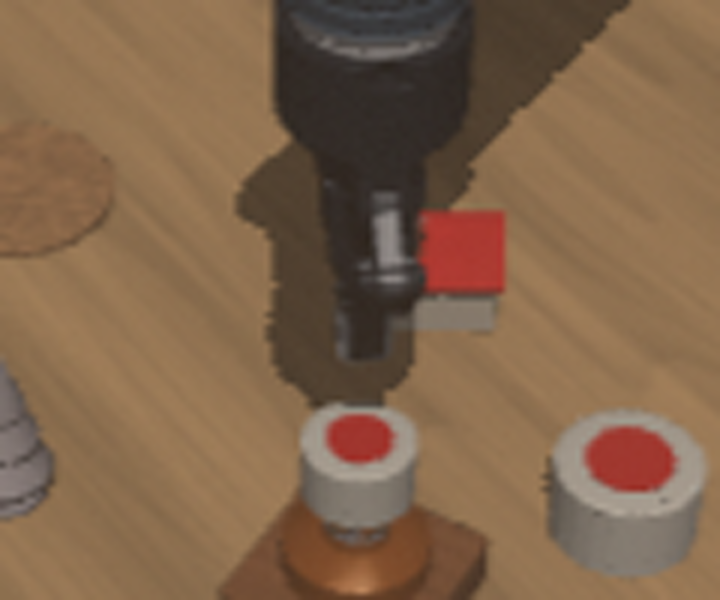

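View pics/w5.png

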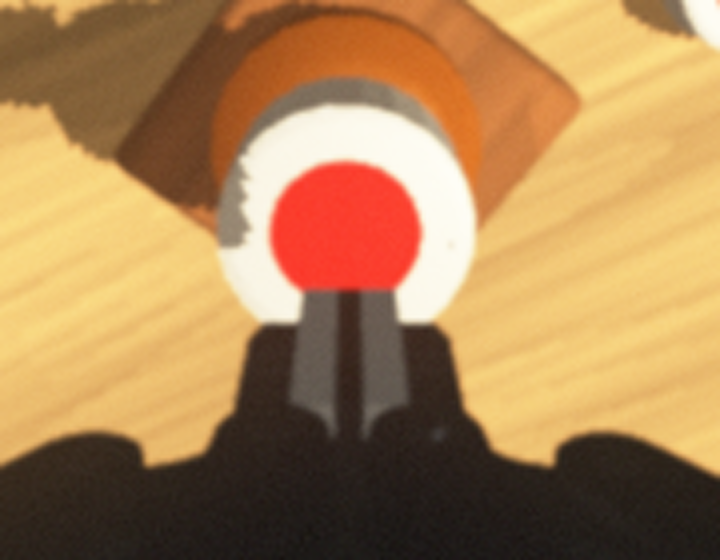

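In the scene view the shut tips end near (362,350) in the crop. Axis points put that about 6–10 mm above the reported TCP, not 19 mm below it. The reported TCP therefore sits about 27 mm beyond the true grasp point. I'll go that much lower, opening first, and check against contact.

```bash
python3 -m handwheel '[{"angular":[0,0,0],"xyz":[0,0,0],"gripper":-1},{"angular":[0,0,0],"xyz":[0,0,0],"gripper":-1},{"angular":[0,0,0],"xyz":[0,0,0],"gripper":-1},{"angular":[0,0,0],"xyz":[0,0,0],"gripper":-1},{"angular":[0,0,0],"xyz":[0,0,3],"gripper":-1},{"angular":[0,0,0],"xyz":[0,0,5.5],"gripper":-1},{"angular":[0,0,0],"xyz":[0,0,7.2],"gripper":-1},{"angular":[0,0,0],"xyz":[0,0,7.9],"gripper":-1},{"angular":[0,0,0],"xyz":[0,0,7.9],"gripper":-1},{"angular":[0,0,0],"xyz":[0,0,7.9],"gripper":-1}]'
python3 look.py w6 0.108
python3 - <<'E'
from h import *
s=cam("scene");cv2.imwrite("pics/s6.png",cv2.resize(s["frame"][140:270,190:350,::-1],None,fx=4,fy=4,interpolation=cv2.INTER_CUBIC))
E
```

```text
time: 5.92
tool_pos: [0.61, 0.1355, 0.0731]
tool_rot: [0.001, 0.227, 0.974, 0.001]
force: [0.5, 0.5, -0.1]
finger_gap: 0.0856
q [-0.5078  0.5125  0.2816  1.7833 -0.1796  0.8685  0.9686] tool [0.61   0.1355 0.0731] [0.0009 0.2269 0.9739 0.0006] F [0.3089 0.2905 0.2846] M [-0.0205  0.0114  0.0004] 0.08529173564568453 5.975
cam [0.5486 0.1651 0.2228] [ 0.2441 -0.1196 -0.9624]
[196.5  16.4] [70, 40, 2171] [0.5063 0.1606 0.108 ]
[  3.4 120. ] [11, 90, 605] [0.5036 0.0694 0.108 ]
[397.4 155.1] [28, 28, 611] [0.5907 0.2124 0.108 ]
[254.6 259.9] [60, 54, 2564] [0.6089 0.1343 0.108 ]
```

View pics/w6.png

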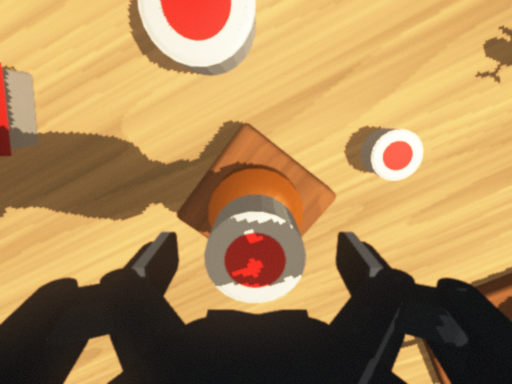

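View pics/s6.png

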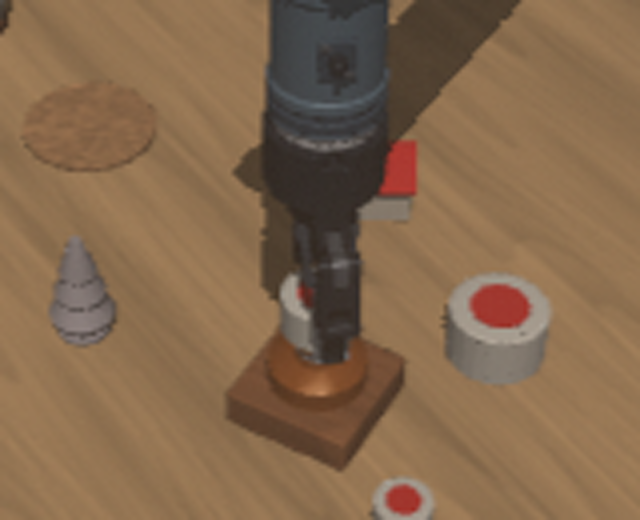

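The near finger now overlaps the cap side in both views, with the cap midway at u≈255. Closing gently.

```bash
python3 -m handwheel '[{"angular":[0,0,0],"xyz":[0,0,0],"gripper":0},{"angular":[0,0,0],"xyz":[0,0,0],"gripper":0.2},{"angular":[0,0,0],"xyz":[0,0,0],"gripper":1},{"angular":[0,0,0],"xyz":[0,0,0],"gripper":1},{"angular":[0,0,0],"xyz":[0,0,0],"gripper":1},{"angular":[0,0,0],"xyz":[0,0,0],"gripper":1}]' 60
python3 look.py w7 0.108
python3 - <<'E'
from h import *
s=cam("scene");cv2.imwrite("pics/s7.png",cv2.resize(s["frame"][140:270,190:350,::-1],None,fx=4,fy=4,interpolation=cv2.INTER_CUBIC))
E
```

```text
time: 6.78
tool_pos: [0.6092, 0.1353, 0.0726]
tool_rot: [0.0, 0.227, 0.974, 0.0]
force: [-2.0, -0.5, 6.3]
finger_gap: 0.0486
q [-0.5077  0.5129  0.2814  1.784  -0.1796  0.8692  0.9686] tool [0.6092 0.1353 0.0726] [0.0001 0.2269 0.9739 0.0002] F [-1.1399  0.6856  5.2166] M [-0.1272  0.3779  0.0309] 0.04900653231902342 6.825
cam [0.548  0.165  0.2225] [ 0.2424 -0.1199 -0.9627]
[197.3  16.9] [70, 41, 2240] [0.506  0.1607 0.108 ]
[  3.7 119.6] [11, 93, 686] [0.5029 0.0697 0.108 ]
[398.2 156.2] [28, 27, 594] [0.5904 0.2122 0.108 ]
[256.6 261.4] [60, 54, 2562] [0.6091 0.1347 0.108 ]
```

View pics/s7.png

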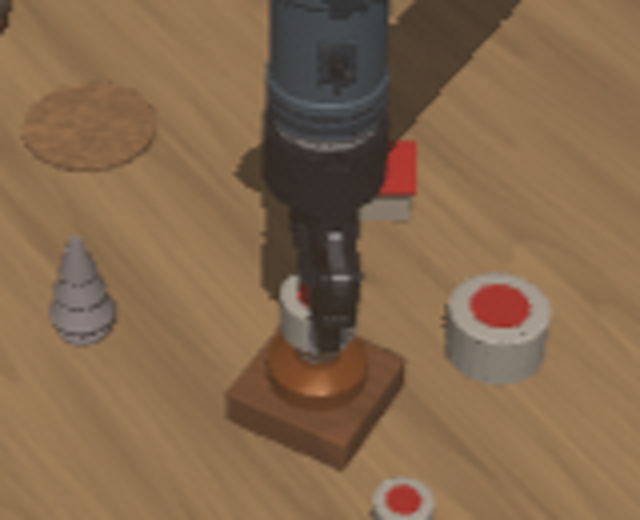

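View pics/w7.png

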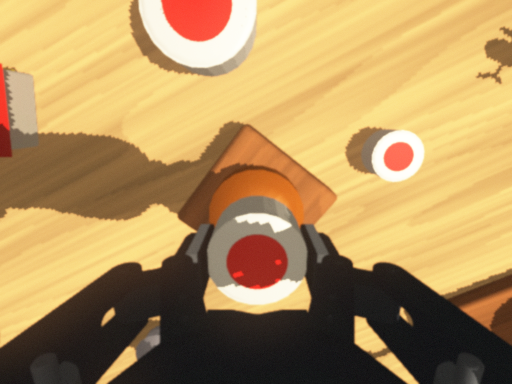

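Gripped at 49 mm, with about 5 N of upward spring load already. Pressing.

```bash
python3 -m handwheel '[{"angular":[0,0,0],"xyz":[0,0,0.15],"gripper":1},{"angular":[0,0,0],"xyz":[0,0,0.3],"gripper":1},{"angular":[0,0,0],"xyz":[0,0,0.4],"gripper":1},{"angular":[0,0,0],"xyz":[0,0,0.4],"gripper":1},{"angular":[0,0,0],"xyz":[0,0,0.4],"gripper":1}]' 80
python3 look.py w8 0.105 | head -1
```

```text
time: 7.5
tool_pos: [0.6093, 0.1353, 0.0696]
tool_rot: [-0.0, 0.227, 0.974, 0.0]
force: [-4.2, -1.0, 9.9]
finger_gap: 0.0484
q [-0.5065  0.5172  0.2803  1.785  -0.1815  0.8642  0.9701] tool [0.6093 0.1353 0.0696] [-0.      0.227   0.9739  0.0003] F [-4.2994 -0.4913 10.454 ] M [-0.2036  0.7477 -0.006 ] 0.04827355557897517 7.55
```

```bash
python3 -m handwheel '[{"angular":[0,0,0],"xyz":[0.04,0,0.15],"gripper":1},{"angular":[0,0,0],"xyz":[0.08,0,0.3],"gripper":1},{"angular":[0,0,0],"xyz":[0.08,0,0.35],"gripper":1},{"angular":[0,0,0],"xyz":[0.08,0,0.35],"gripper":1},{"angular":[0,0,0],"xyz":[0.08,0,0.35],"gripper":1}]'
python3 look.py w9 0.103 | head -1
```

```text
time: 8.18
tool_pos: [0.6093, 0.1353, 0.0671]
tool_rot: [0.001, 0.227, 0.974, 0.0]
force: [-3.8, -1.4, 13.2]
finger_gap: 0.0483
q [-0.5063  0.52    0.2797  1.7869 -0.1825  0.8583  0.9704] tool [0.6094 0.1354 0.0672] [0.0007 0.2271 0.9739 0.0004] F [-5.7004 -1.1255 13.0191] M [-0.2735  0.9427  0.0483] 0.04815321152104756 8.225
```

View pics/w9.png

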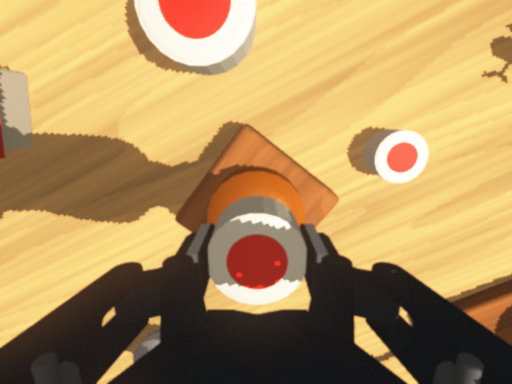

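```bash
python3 -m handwheel '[{"angular":[0,0,0],"xyz":[0,0,0.15],"gripper":1},{"angular":[0,0,-3],"xyz":[0,0,0.2],"gripper":1},{"angular":[0,0,-6],"xyz":[0,0,0.2],"gripper":1},{"angular":[0,0,-10],"xyz":[0,0,0.2],"gripper":1},{"angular":[0,0,-10],"xyz":[0,0,0.2],"gripper":1}]'
python3 look.py w10 0.103 | head -1
```

```text
time: 8.85
tool_pos: [0.6101, 0.1356, 0.0659]
tool_rot: [0.001, 0.141, 0.99, 0.001]
force: [-4.5, -1.4, 15.4]
finger_gap: 0.0482
q [-0.4747  0.5184  0.2395  1.7851 -0.1571  0.8535  1.1249] tool [0.6101 0.1356 0.0659] [0.0013 0.1413 0.99   0.0008] F [-3.9421 -1.5169 15.7361] M [-0.3384  0.9319  0.0097] 0.0479609016945366 8.9
```

```bash
python3 -m handwheel '[{"angular":[0,0,-5],"xyz":[0,0,0],"gripper":1},{"angular":[0,0,-10],"xyz":[0,0,0],"gripper":1},{"angular":[0,0,-15],"xyz":[0,0,0],"gripper":1},{"angular":[0,0,-20],"xyz":[0,0,0],"gripper":1},{"angular":[0,0,-25],"xyz":[0,0,0],"gripper":1},{"angular":[0,0,-25],"xyz":[0,0,0],"gripper":1}]'
python3 look.py w11 0.103 | head -1
```

```text
time: 9.65
tool_pos: [0.6098, 0.1356, 0.0659]
tool_rot: [0.001, -0.076, 0.997, 0.0]
force: [-5.2, -0.8, 16.6]
finger_gap: 0.048
q [-0.3977  0.5119  0.1419  1.7813 -0.0925  0.8523  1.5105] tool [0.6098 0.1356 0.0659] [ 0.0012 -0.0763  0.9971  0.0003] F [-5.2592 -1.1042 15.0745] M [-0.3556  0.9986 -0.0118] 0.04786355126287868 9.7
```

View pics/w11.png

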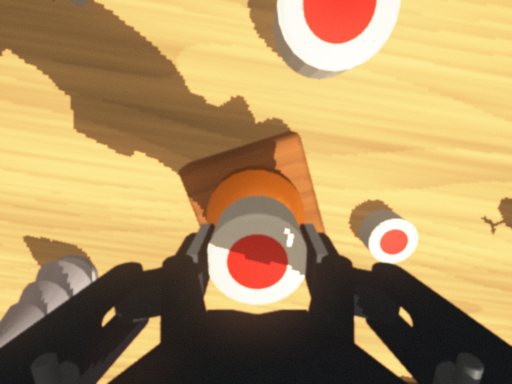

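```bash
cat > m.py <<'E'
from bench import status
import numpy as np
s=status.sense();q=s["tool_rot"];print("yaw",round(2*np.degrees(np.arctan2(q[2],q[1])),1),"F",np.round(s["force"],1),"M",np.round(s["moment"],3),"tau7",round(s["tau"][6],3),"z",round(s["tool_pos"][2],4),"q7",round(s["qpos"][6],2),s["time"])
E
python3 m.py
python3 -m handwheel '[{"angular":[0,0,-3],"xyz":[0,0,0],"gripper":1},{"angular":[0,0,-5],"xyz":[0,0,0],"gripper":1},{"angular":[0,0,-5],"xyz":[0,0,0],"gripper":1}]' >/dev/null; python3 m.py
python3 -m handwheel '[{"angular":[0,0,-3],"xyz":[0,0,0],"gripper":1},{"angular":[0,0,-5],"xyz":[0,0,0],"gripper":1},{"angular":[0,0,-5],"xyz":[0,0,0],"gripper":1}]' >/dev/null; python3 m.py
```

```text
yaw 188.7 F [-5.3 -1.1 15.1] M [-0.356  0.999 -0.012] tau7 -0.002 z 0.0659 q7 1.51 9.7
yaw 193.7 F [-5.  -1.3 15.1] M [-0.337  1.021 -0.036] tau7 0.075 z 0.0659 q7 1.59 10.075
yaw 198.7 F [-5.1 -1.7 15.9] M [-0.346  1.028 -0.027] tau7 0.061 z 0.0658 q7 1.67 10.45
```

```bash
python3 -m handwheel '[{"angular":[0,0,-2],"xyz":[0,0,0],"gripper":1},{"angular":[0,0,-4],"xyz":[0,0,0],"gripper":1},{"angular":[0,0,-4],"xyz":[0,0,0],"gripper":1}]' >/dev/null; python3 m.py
```

```text
yaw 202.7 F [-5.  -1.4 14.7] M [-0.361  0.999 -0.097] tau7 0.088 z 0.0658 q7 1.73 10.825
```

```bash
python3 -m handwheel '[{"angular":[0,0,-2],"xyz":[0,0,0],"gripper":1},{"angular":[0,0,-4],"xyz":[0,0,0],"gripper":1},{"angular":[0,0,-4],"xyz":[0,0,0],"gripper":1}]' >/dev/null; python3 m.py
```

```text
yaw 206.7 F [-3.9 -1.7 15.5] M [-0.366  0.988 -0.017] tau7 0.084 z 0.0659 q7 1.79 11.2
```

Still free at 53°. Continuing in 4° steps.

```bash
python3 -m handwheel '[{"angular":[0,0,-2],"xyz":[0,0,0],"gripper":1},{"angular":[0,0,-4],"xyz":[0,0,0],"gripper":1},{"angular":[0,0,-4],"xyz":[0,0,0],"gripper":1}]' >/dev/null; python3 m.py
```

```text
yaw 210.7 F [-4.4 -1.6 15.4] M [-0.363  0.985 -0.025] tau7 0.066 z 0.0658 q7 1.85 11.575
```

```bash
python3 -m handwheel '[{"angular":[0,0,-2],"xyz":[0,0,0],"gripper":1},{"angular":[0,0,-4],"xyz":[0,0,0],"gripper":1},{"angular":[0,0,-4],"xyz":[0,0,0],"gripper":1}]' >/dev/null; python3 m.py
```

```text
yaw 214.7 F [-5.  -2.  15.2] M [-0.389  0.984 -0.085] tau7 0.085 z 0.0659 q7 1.91 11.95
```

```bash
python3 -m handwheel '[{"angular":[0,0,-2],"xyz":[0,0,0],"gripper":1},{"angular":[0,0,-4],"xyz":[0,0,0],"gripper":1},{"angular":[0,0,-4],"xyz":[0,0,0],"gripper":1}]' >/dev/null; python3 m.py
```

```text
yaw 218.7 F [-4.7 -0.9 16.1] M [-0.405  1.06  -0.055] tau7 0.111 z 0.0659 q7 1.98 12.325
```

```bash
python3 -m handwheel '[{"angular":[0,0,-2],"xyz":[0,0,0],"gripper":1},{"angular":[0,0,-4],"xyz":[0,0,0],"gripper":1},{"angular":[0,0,-4],"xyz":[0,0,0],"gripper":1}]' >/dev/null; python3 m.py
```

```text
yaw 222.7 F [-4.9 -1.7 16. ] M [-0.41   1.104 -0.13 ] tau7 0.244 z 0.0658 q7 2.04 12.7
```

```bash
python3 -m handwheel '[{"angular":[0,0,-2],"xyz":[0,0,0],"gripper":1},{"angular":[0,0,-3],"xyz":[0,0,0],"gripper":1},{"angular":[0,0,-3],"xyz":[0,0,0],"gripper":1}]' >/dev/null; python3 m.py
```

```text
yaw 225.6 F [-4.1 -1.3 16. ] M [-0.366  1.13  -0.335] tau7 0.368 z 0.0658 q7 2.08 13.075
```

The stop is felt at about 72° of turn (0.3 N m). Easing back 3° to relieve it, then lifting a little and checking that nothing catches.

```bash
python3 -m handwheel '[{"angular":[0,0,2],"xyz":[0,0,0],"gripper":1},{"angular":[0,0,3],"xyz":[0,0,0],"gripper":1},{"angular":[0,0,3],"xyz":[0,0,0],"gripper":1}]' >/dev/null; python3 m.py
python3 -m handwheel '[{"angular":[0,0,0],"xyz":[0,0,-0.3],"gripper":1},{"angular":[0,0,0],"xyz":[0,0,-0.6],"gripper":1},{"angular":[0,0,0],"xyz":[0,0,-0.9],"gripper":1},{"angular":[0,0,0],"xyz":[0,0,-1.1],"gripper":1},{"angular":[0,0,0],"xyz":[0,0,-1.1],"gripper":1}]' >/dev/null; python3 m.py
```

```text
yaw 222.7 F [-5.  -2.3 16.4] M [-0.432  1.161 -0.216] tau7 0.175 z 0.0658 q7 2.04 13.45
yaw 222.7 F [ 2.8 -1.5 -0.3] M [-0.542 -0.633 -0.204] tau7 0.144 z 0.073 q7 2.04 14.075
```

```bash
python3 -m handwheel '[{"angular":[0,0,0],"xyz":[0,0,-0.3],"gripper":1},{"angular":[0,0,0],"xyz":[0,0,-0.6],"gripper":1},{"angular":[0,0,0],"xyz":[0,0,-0.6],"gripper":1}]' >/dev/null; python3 m.py; python3 look.py w20 0.115|tail -1
```

```text
yaw 222.7 F [-1.6 -0.2  3.1] M [0.042 0.338 0.02 ] tau7 0.011 z 0.0793 q7 2.04 14.45
[257.  261.2] [59, 53, 2476] [0.6079 0.134  0.115 ]
```

View pics/w20.png

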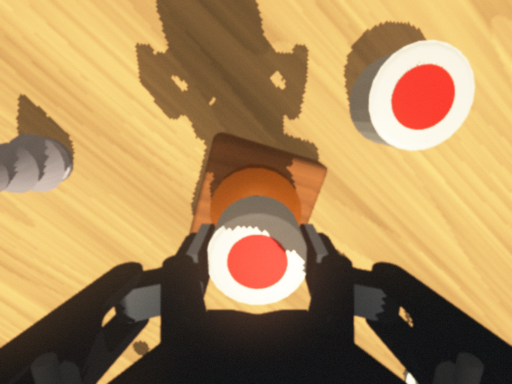

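The cap is still square in the jaws at (257,261), rising freely with the moment released. Lifting on, and measuring the coaster.

```bash
python3 -m handwheel '[{"angular":[0,0,0],"xyz":[0,0,-0.6],"gripper":1},{"angular":[0,0,0],"xyz":[0,0,-1.3],"gripper":1},{"angular":[0,0,0],"xyz":[0,0,-2.2],"gripper":1},{"angular":[0,0,0],"xyz":[0,0,-3.2],"gripper":1},{"angular":[0,0,0],"xyz":[0,0,-4.5],"gripper":1},{"angular":[0,0,0],"xyz":[0,0,-6],"gripper":1},{"angular":[0,0,0],"xyz":[0,0,-7.5],"gripper":1},{"angular":[0,0,0],"xyz":[0,0,-8],"gripper":1},{"angular":[0,0,0],"xyz":[0,0,-8],"gripper":1}]' >/dev/null; python3 m.py
python3 - <<'E'
from h import *
np.set_printoptions(precision=4,suppress=True)
for n,(u,v) in(("top",(331,187)),("scene",(212,172))):
    d=cam(n)
    lab=cv2.cvtColor(d["frame"],cv2.COLOR_RGB2LAB).astype(int)
    m=np.zeros((384,512),np.uint8)
    ff=cv2.GaussianBlur(d["frame"],(5,5),0)
    mk=np.zeros((386,514),np.uint8)
    cv2.floodFill(ff.copy(),mk,(u,v),0,(16,)*3,(16,)*3,cv2.FLOODFILL_MASK_ONLY|cv2.FLOODFILL_FIXED_RANGE)
    cs,_=cv2.findContours(mk[1:-1,1:-1],cv2.RETR_EXTERNAL,cv2.CHAIN_APPROX_NONE);c=max(cs,key=cv2.contourArea)
    e=cv2.fitEllipse(cv2.convexHull(c));print(n,e,onz(d,*e[0],.006))
    im=d["frame"].copy();cv2.ellipse(im,e,(0,255,0),1)
    cv2.imwrite(f"pics/{n}c.png",cv2.resize(im[v-60:v+60,u-80:u+80,::-1],None,fx=4,fy=4))
a=[cv2.imread(f"pics/{n}c.png") for n in("top","scene")];cv2.imwrite("pics/both.png",cv2.resize(np.hstack(a),(800,300)))
s=cam("scene","s21")
E
```

```text
yaw 222.8 F [-0.2 -0.2 -0.3] M [ 0.009 -0.036  0.009] tau7 -0.0 z 0.1601 q7 2.04 15.625
top ((915.341552734375, 221.44097900390625), (318.08612060546875, 5235.59521484375), 89.37176513671875) [ 0.4492 -1.8471  0.006 ]
scene ((244.19625854492188, 177.68991088867188), (210.21397399902344, 576.4352416992188), 140.45518493652344) [ 0.5264 -0.1174  0.006 ]
```

View pics/both.png

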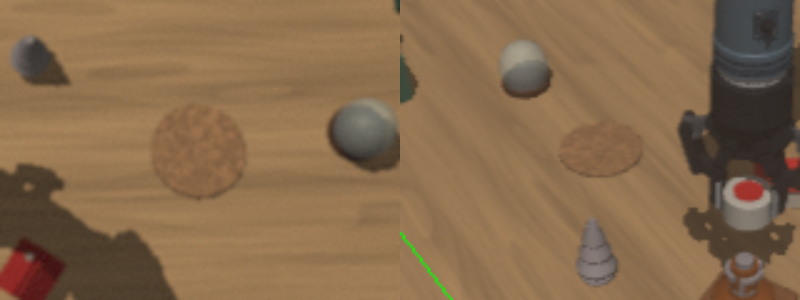

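View pics/s21.png

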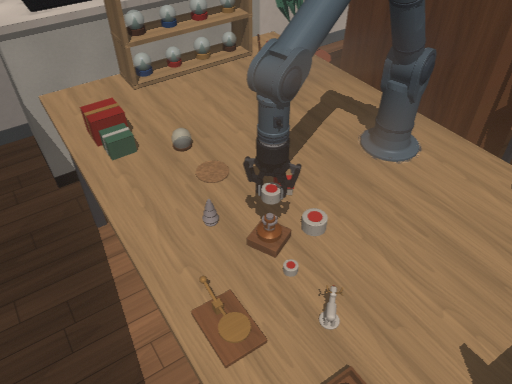

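The scene view shows the cap lifted clear in the jaws at (271,193), with the bare neck below at (270,218). The coaster is at about (330,187) in the top view and (212,171) in the scene view. Those give (0.590,-0.210) and (0.598,-0.199), a 14 mm disagreement. I'll go above the mean, turning the wrist back 60° for range, and look again with the wrist camera.

```bash
python3 -m handwheel '[{"angular":[0,0,3],"xyz":[1,-1,0],"gripper":1},{"angular":[0,0,9],"xyz":[3.4,-3.3,0],"gripper":1},{"angular":[0,0,15],"xyz":[6.1,-6,0],"gripper":1},{"angular":[0,0,22],"xyz":[9,-8.9,0],"gripper":1},{"angular":[0,0,30],"xyz":[12.2,-12,0],"gripper":1},{"angular":[0,0,38],"xyz":[15.3,-15.1,0],"gripper":1},{"angular":[0,0,46],"xyz":[18.6,-18.3,0],"gripper":1},{"angular":[0,0,53],"xyz":[21.6,-21.3,0],"gripper":1},{"angular":[0,0,58],"xyz":[23.6,-23.3,0],"gripper":1},{"angular":[0,0,60],"xyz":[24.3,-23.9,0],"gripper":1},{"angular":[0,0,60],"xyz":[24.3,-23.9,0],"gripper":1}]'
python3 look.py w22 0.19; python3 m.py
```

```text
time: 17.15
tool_pos: [0.5921, -0.2044, 0.1592]
tool_rot: [-0.0, 0.15, 0.989, 0.0]
force: [-0.0, 0.4, 0.3]
finger_gap: 0.0481
q [ 0.0054  0.4121  0.3256  1.7272 -0.1519  1.0276  1.6567] tool [ 0.5926 -0.2029  0.1592] [-0.0002  0.1487  0.9889  0.0008] F [-0.2913  0.5453 -0.4119] M [-0.008  -0.0282 -0.0059] 0.04841723902962207 17.2
cam [ 0.5271 -0.1847  0.3091] [ 0.2574 -0.08   -0.963 ]
[392.4   0.5] [34, 3, 66] [ 0.5017 -0.1217  0.19  ]
[431.    6.8] [26, 21, 278] [ 0.5083 -0.1077  0.19  ]
[256.9 261.2] [61, 54, 2559] [ 0.5946 -0.2057  0.19  ]
yaw 162.9 F [-0.3  0.5 -0.4] M [-0.008 -0.028 -0.006] tau7 -0.008 z 0.1592 q7 1.66 17.2
```

View pics/w22.png

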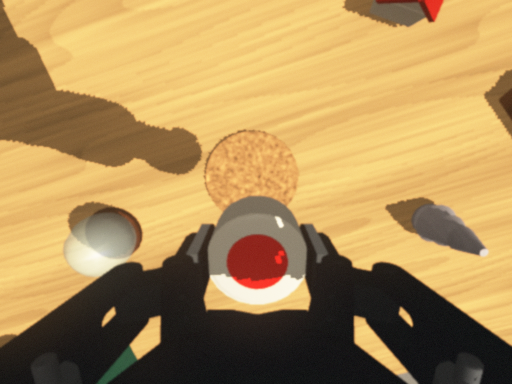

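The wrist view shows the coaster spanning u 204–298 with its top edge at v 129, so its centre is near (251,176). The cap is level in the jaws at (257,261).

Run:
```python
from h import *
np.set_printoptions(precision=4,suppress=True)
w=cam("wrist");s=status.sense()
C=onz(w,251,176,.006);P=np.array(s["tool_pos"])
from scipy.spatial.transform import Rotation as Ro
q=s["tool_rot"];R=Ro.from_quat([q[1],q[2],q[3],q[0]])
L,Rr,T=onz(w,204,175,.006),onz(w,298,176,.006),onz(w,251,129,.006)
print(C,"diam",np.linalg.norm(L-Rr),"rad",np.linalg.norm(T-C),"tool delta cm",100*R.inv().apply([C[0]-P[0],C[1]-P[1],0]))
```

```text
[ 0.5906 -0.2098  0.006 ] diam 0.10971350774451358 rad 0.05356641554754261 tool delta cm [-0.0148 -0.804  -0.0014]
```

The coaster measures 110 mm across, as it should, with its centre at (0.591,-0.210), agreeing with the top camera. Shifting 7 mm and descending to about 1 cm above contact.

```bash
python3 -m handwheel '[{"angular":[0,0,0],"xyz":[0,-0.5,1],"gripper":1},{"angular":[0,0,0],"xyz":[0,-0.7,3.5],"gripper":1},{"angular":[0,0,0],"xyz":[0,-0.7,6.5],"gripper":1},{"angular":[0,0,0],"xyz":[0,-0.7,9.5],"gripper":1},{"angular":[0,0,0],"xyz":[0,-0.7,12],"gripper":1},{"angular":[0,0,0],"xyz":[0,-0.7,13.8],"gripper":1},{"angular":[0,0,0],"xyz":[0,-0.7,14.8],"gripper":1},{"angular":[0,0,0],"xyz":[0,-0.7,14.8],"gripper":1},{"angular":[0,0,0],"xyz":[0,-0.7,14.8],"gripper":1}]'
python3 look.py w24 0.045|tail -1; python3 m.py
python3 - <<'E'
from h import *
s=cam("scene");cv2.imwrite("pics/s24.png",cv2.resize(s["frame"][100:230,140:300,::-1],None,fx=4,fy=4,interpolation=cv2.INTER_CUBIC))
E
```

```text
time: 18.38
tool_pos: [0.5911, -0.2119, 0.0125]
tool_rot: [0.001, 0.15, 0.989, -0.0]
force: [0.6, 0.4, 0.1]
finger_gap: 0.0479
[256.9 261.1] [61, 53, 2551] [ 0.5925 -0.2128  0.045 ]
yaw 162.8 F [-0.1 -0.2  1. ] M [0.001 0.011 0.002] tau7 0.0 z 0.0127 q7 1.72 18.425
```

View pics/s24.png

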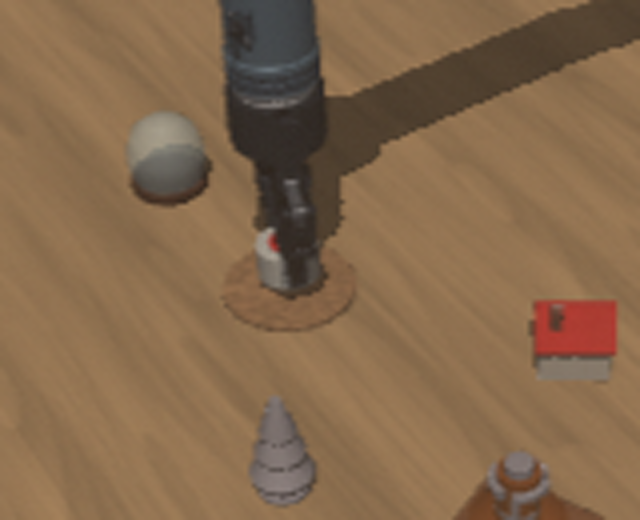

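View pics/w24.png

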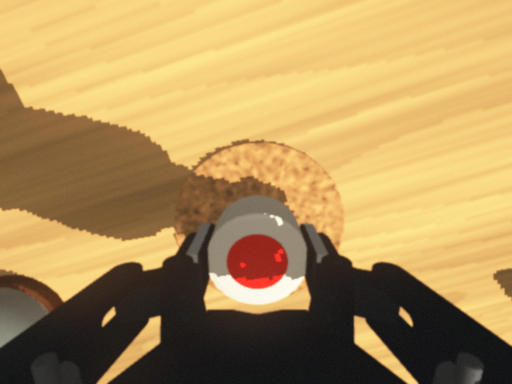

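The wrist view has the coaster spanning u 175–344, centred at 259 on the cap at 257. In the scene view the cap's foot also fits the coaster's centre. Lowering to contact.

```bash
python3 -m handwheel '[{"angular":[0,0,0],"xyz":[0,0,0.3],"gripper":1},{"angular":[0,0,0],"xyz":[0,0,0.6],"gripper":1},{"angular":[0,0,0],"xyz":[0,0,0.9],"gripper":1},{"angular":[0,0,0],"xyz":[0,0,1.0],"gripper":1},{"angular":[0,0,0],"xyz":[0,0,1.0],"gripper":1}]'; python3 m.py
```

```text
time: 19.1
tool_pos: [0.59, -0.2114, 0.0012]
tool_rot: [-0.0, 0.15, 0.989, -0.0]
force: [-0.9, -0.3, 0.1]
finger_gap: 0.0483
yaw 162.8 F [-0.9 -0.3  0.1] M [ 0.035  0.039 -0.022] tau7 0.001 z 0.0012 q7 1.73 19.1
```

```bash
python3 -m handwheel '[{"angular":[0,0,0],"xyz":[0,0,0.1],"gripper":1},{"angular":[0,0,0],"xyz":[0,0,0.15],"gripper":1},{"angular":[0,0,0],"xyz":[0,0,0.15],"gripper":1}]'; python3 m.py
```

```text
time: 19.48
tool_pos: [0.5903, -0.2116, 0.0008]
tool_rot: [0.0, 0.15, 0.989, 0.0]
force: [-2.4, 1.1, 5.0]
finger_gap: 0.0479
yaw 162.8 F [-2.4  1.1  5. ] M [0.086 0.394 0.033] tau7 0.017 z 0.0008 q7 1.73 19.475
```

Contact at 5 N. Easing off 0.5 mm, opening, then withdrawing straight up.

```bash
python3 -m handwheel '[{"angular":[0,0,0],"xyz":[0,0,-0.06],"gripper":1},{"angular":[0,0,0],"xyz":[0,0,-0.06],"gripper":-0.2},{"angular":[0,0,0],"xyz":[0,0,-0.06],"gripper":-0.4},{"angular":[0,0,0],"xyz":[0,0,-0.06],"gripper":-1},{"angular":[0,0,0],"xyz":[0,0,-0.06],"gripper":-1},{"angular":[0,0,0],"xyz":[0,0,-0.06],"gripper":-1},{"angular":[0,0,0],"xyz":[0,0,-0.06],"gripper":-1}]' 20
python3 look.py w26 0.036|tail -1
```

```text
time: 20.35
tool_pos: [0.5902, -0.2115, 0.0006]
tool_rot: [0.0, 0.15, 0.989, -0.0]
force: [1.5, -0.2, -0.2]
finger_gap: 0.0856
[256.9 261.8] [61, 54, 2563] [ 0.5903 -0.212   0.036 ]
```

View pics/w26.png

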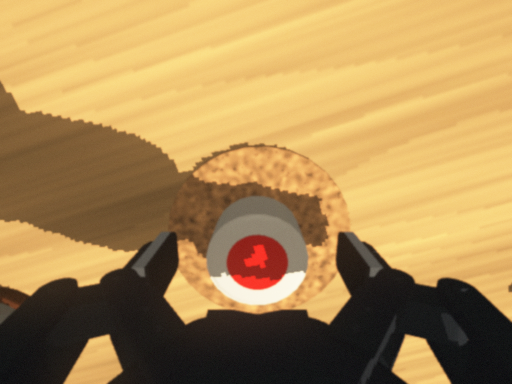

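The cap stands free at (257,262), on the coaster and between the open fingers. Withdrawing.

```bash
python3 -m handwheel '[{"angular":[0,0,0],"xyz":[0,0,-1],"gripper":-1},{"angular":[0,0,0],"xyz":[0,0,-3],"gripper":-1},{"angular":[0,0,0],"xyz":[0,0,-6],"gripper":-1},{"angular":[0,0,0],"xyz":[0,0,-10],"gripper":-1},{"angular":[0,0,0],"xyz":[0,0,-14],"gripper":-1},{"angular":[0,0,0],"xyz":[0,0,-17],"gripper":-1},{"angular":[0,0,0],"xyz":[0,0,-18],"gripper":-1},{"angular":[0,0,0],"xyz":[0,0,-18],"gripper":-1}]'
python3 look.py w27 0.036|tail -3
python3 - <<'E'
from h import *
s=cam("scene","s27")
E
```

```text
time: 21.4
tool_pos: [0.5905, -0.2117, 0.1817]
tool_rot: [0.001, 0.15, 0.989, -0.0]
force: [0.0, 0.5, -0.7]
finger_gap: 0.0854
cam [ 0.5251 -0.1918  0.3314] [ 0.2597 -0.0811 -0.9623]
[409.6   7.2] [63, 27, 740] [ 0.4735 -0.021   0.036 ]
[256.7 177.5] [25, 24, 469] [ 0.5909 -0.2125  0.036 ]
```

View pics/w27.png

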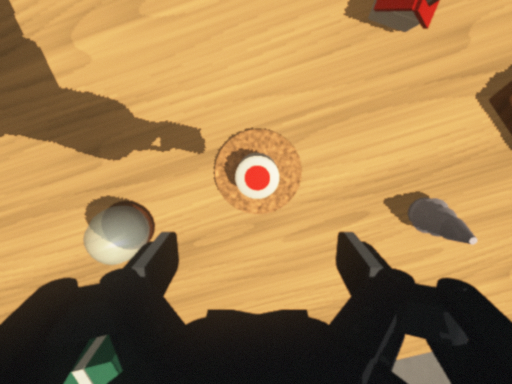

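View pics/s27.png

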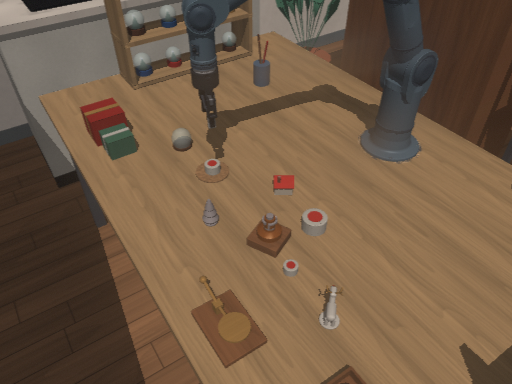

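The cap stands upright on the coaster: cap at (257,178) and coaster centre at (257,170) in the wrist view, a few mm apart once height is allowed for. The ornaments look unmoved in the scene view. Handing in.

```bash
python3 -c "
from bench import job;print(job.sign_off())"
```

```text
the job is handed in; nothing more can be done
None
```

I opened the jar and set the cap upright on the cork coaster. I handed in after about 21.5 s of robot time; no verdict was given.

- **Opening:** I pressed the cap with about 15–16 N and turned it anticlockwise until the stop was felt at about 72°. The moment there reached about 0.3 N m, a little over the suggested 0.2. I eased back 3° and lifted the cap straight off.
- **Placing:** the cap touched down on the coaster with about 5 N. I then released it and withdrew straight up.

**Last checks:**
- The cap is at about (0.591, -0.2125), within about 3 mm of the coaster's centre (0.591, -0.210).
- The jaws are open and the tool is well clear above the cap.
- The force reading is zero apart from noise.
- By eye in the scene picture, the ornaments are where they started.

**What failed or disagreed:**
- **Missed grasp:** the first grasp closed on nothing. The true fingertips are about 27 mm farther back along the tool than the stated TCP implies, so I went that much lower.
- **Coaster position:** the scene camera put the coaster about 14 mm away from where the top and wrist cameras had it. I used those two, which agreed with each other.
- **Sideways force:** about 4–5 N persisted while pressing and disappeared once the cap was off.

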